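# Feed the stock to the preset stop of the sawing jig

## Task

Feed the dark block of wood into the saw guide with the jig's sliding stop: press the sprung lock button down to free the stop, slide it towards the block, and let the button ride up again so that it snaps by itself into the next notch, which is out of sight and can only be felt. Leave the stop locked there with the block lying straight on the bed and up against the stop; do not ram the stop or press hard, and leave the other things alone.

Things in the scene. Friction and masses are not known exactly. Their poses are not given: they have to be found in the camera images.
- jig: sawing jig, fixed to the bench: plywood board 130 x 420 x 12 mm, on it a bed of two aluminium rails (66 x 408 mm, top 44 mm above the bench). Fence along the bed's +x side, inner face at x = +33 mm, 62 mm high. Dark saw-guide posts beside the bed at y = +90 mm, 94 mm high. Origin: centre of the underside; y along the bed, the way the stop is slid; x towards the fence; z up
- stop (a joint): m the stop has been slid along the jig's +y from its first notch, 0 to 0.155. Its centre is at x = 0, y = -140 mm + this in the jig's frame. It drags with 2 to 5 N and stays where left. It is held dead (play up to 3 mm each way) while the lock pin is in a notch. The second notch lies 85 to 125 mm on from the first, hidden under the bed: where is not known
- lock (a joint): m the lock button is pressed: 0 up (pin in a notch), clear of the notch from 0.007 on, 0.010 fully down. Spring 4 N at 0, 8 N at 0.010. With the stop 12 mm or more from a notch the let-go button rides at 0.007 until it meets a notch and jumps up to 0. Pressed deeper it passes the notch; beyond the second it rides at 0.007 again and the stop may be pushed back
- lock_top (a point): centre of the top of the lock button, a black round cap 34 mm in diameter, 7 mm thick, in the middle of the stop's top, 92 mm above the bench when up. It moves along with the stop; a finger that presses it can also draw the stop along. Axes as the jig's
- push_face (a point): centre of the rear face (away from the block) of the stop: a dark steel block 64 mm across x 50 mm along x 28 mm high that runs captive on the bed, underside 45.5 mm and top 73.5 mm above the bench. This point is 60.5 mm above the bench; the bed behind it is free, so a shut gripper can push here. Axes as the jig's
- stop_face (a point): middle of the lower edge of the stop's front face, which pushes the wood; 45 mm above the bench. Axes as the jig's
- stock: the dark block of wood, 45 x 140 x 30 mm, about 0.1 kg, lying loose on the bed 15 to 45 mm ahead of the stop's front face, its long side (its y) along the fence. Origin: centre of its underside, 44 mm above the bench on the bed
- tape_measure: bystander: a tape measure, 38 x 74 x 65 mm, on the bench behind the fence. Origin: centre of its underside
- driver: bystander: a screwdriver, 190 mm long, 27 mm high, on the bench on the robot's side of the jig. Origin: centre of its underside
- wedge: bystander: a wooden wedge 40 x 140 x 34 mm, on the bench behind the fence. Origin: centre of its underside
Mind the look-alikes: they are no part of the job. Leave any orange or yellow look-alike of the stock alone.

How it is judged:
On the way, in this order (a step that is already met when the one before it is completed fails the run):
1. the lock button is pressed clear of the first notch (value of joint lock above 0.0065 m), for 0.05 s.
2. the stop has left its first notch, the button still down (value of joint stop above 0.012 m and value of joint lock above 0.005 m), for 0.05 s.
3. the button has snapped up in the second notch (value of joint stop above 0.075 m and value of joint lock below 0.0015 m), for 0.2 s.
At the end, for the whole second after the job is handed in: the stop stands in the second notch (slid over 75 mm), its button up (within 1.5 mm); the block rests flat on the bed, along it within 0.08 rad, its centre at most 8 mm to the open side of the bed's centre line, its rear end within 7 mm of the stop's front face (all of step 3 and y of stock in the frame of stop_face between 0.066 and 0.077 m and z of stock in the frame of jig between 0.041 and 0.048 m and x of stock in the frame of jig above -0.008 m and angle between the y axis of stock and the y axis of jig, either way round below 0.08 rad and linear speed of stock below 0.01 m/s); the robot touches nothing.
It fails at once if the gripper pushes the stop or its button with more than 35 N (contact force between the fingers and stop above 35 N).
It fails at once if a bystander is moved by more than 20 mm (distance of any of tape_measure, driver, wedge from where it was at the start of the episode above 0.02 m).
It also fails if it takes over 38 s, if anything falls off the work surface, if the arm or the gripper's body presses on something with over 40 N, if the wrist force passes 120 N, or if a joint passes its speed limit or range.

## Robot

A 7-joint arm with a two-finger parallel gripper is mounted at the origin on a cart in front of the work surface, level with it; the furniture and walls round the work are solid. World frame = base frame: x ahead of the robot, y to its left, z up, the work surface at z = 0. Lengths are in m, angles in rad, forces in N, time in s.
With the tool pointing down it reaches from about 0.35 to 0.9 m from the base axis. Payload 8.1 kg.
Tool frame: the origin (TCP) lies between the finger pads; the fingertips stand ahead of it and the grasp point (between the pads) is the TCP (arm.nose_length is the z of the fingertips in the tool frame, in m); z points along the fingers, y is the line along which they close (so a half turn about z gives the same grasp; the last joint's range is limited). The gripper opens to 92 mm and grips with 3 to 60 N. Pads are 19 mm wide; open, the fingers measure 130 mm over their backs; the gripper's body (75 mm by 190 mm) begins 47 mm behind the grasp point.
Start: joints at [0.997, 0.434, 0.025, 1.573, -0.012, 1.134, -0.075], TCP at [0.283, -0.557, 0.246] pointing down, gripper open.
Joint ranges: [-2.62, 2.62], [-0.44, 2.09], [-1.27, 1.32], [0.08, 2.57], [-1.32, 4.46], [0.12, 2], [-2.74, 2.74]. Speed limits (rad/s): [2.22, 2.22, 3.01, 3.01, 3.14, 3.14, 3.14].

## Interface

Orientations are given as a rotation vector (axis times angle).
In Python, from cell import sensors, optics, arm gives the robot as it stands.
- The arm moves only by the tool arm_command, never from a script. Its argument "deltas" is one flat list of numbers, 7 for each row, row after row: the turn, a rotation vector about the world's x, y, z as a fraction of full scale, then the shift along the world's x, y, z as a fraction of full scale, then the finger opening in mm, from 0 to 91.8. In form: [wx, wy, wz, dx, dy, dz, fingers, wx, wy, wz, dx, dy, dz, fingers, ...]. A call has 1 to 20 rows; each row is the pose to reach, as a shift and turn from the pose commanded when the call began; what a row does not reach only later rows make up. Full scale, the value 1, is 1 m for a shift and 90 degrees for a turn. A row lasts 1/10 s, in which the tool goes at most 50 mm and 8.59 degrees, less where a joint would pass 70% of its speed; a pose out of reach is approached as far as the arm can. A call with a number of a shift or a turn outside -1 to 1 is refused whole. A call with a gripper value outside its range is refused whole. The fingers move at their own pace and stop on an object; "force" is the grip in N (left out, the last holds). Time passes only in rows, so rows that repeat a pose let the fingers close. It gives the time, the measured TCP pose, the force, the opening and the grip force at its end, in the units of the state.
- sensors.observe(): the state, without advancing time (a new reading comes with each control period).
- optics.get_image(name): name is "side" or "top" or "wrist"; returns the picture (384x512x3 uint8, blue, green, red); there is no depth.
- optics.calibration(name): a dict with "camera_matrix" (3x3 intrinsics, pixels), "rvec" (rotation vector, rad) and "tvec" (3), from world to camera coordinates, as OpenCV has them. Camera axes: x right, y down, z forward; pixel columns grow to the right and rows downward; lengths in m; the calibration is good to about 2 mm. The wrist camera is an equidistant fisheye: a pixel r from the principal point sees the ray r / f radians off the axis. A picture is of the moment at which its call begins: read the wrist's pose just before it. calibration takes no time and is no camera call; for the wrist camera it gives the pose at the moment of the call.
- arm.sign_off(): hands the job in; it is judged then, once.
The state is a dict: "clock": time; "joints": joint angles; "dq": joint speeds; "joint_efforts": joint torques, N m; "position": TCP position; "ee_rot": TCP orientation; "force": force on the tool from outside, world axes, zero at the start; "ft_torque": the same for the moment, N m; "width": opening from 0.0 (shut) to 1.0 (fully open); "gripper_force": force on a finger pad.
Only numpy, scipy, OpenCV 4.12 (cv2) and the standard library are available. Lean on these libraries where they do the work, as an engineer would, in place of code of your own. Each camera call takes 0.05 s, during which the arm holds its last target. There are 200 camera calls.

## Working session

There is one attempt and no reset: what is moved stays moved. The work goes in short steps, Python scripts to look and compute and a tool call to move; the robot and the scene stay as the last step left them, time stands still between calls to the robot, and variables do not carry over. Pictures are saved under pics/ and viewed, at most 10 in all, crops included, and the job is handed in when it is done.

Besides the shell and the picture viewer there is one more tool, called after "Request:" as name(argument=value, ...) on one line, values as JSON. arm_command: Moves the arm, as the interface text tells. Its arguments: {"type":"object","properties":{"deltas":{"type":"array","items":{"type":"number"}},"force":{"type":"number"}},"required":["deltas"]}

```bash
mkdir -p pics; ls
python3 - <<'E'
from cell import sensors, optics, arm
import cv2,numpy as np
np.set_printoptions(precision=4,suppress=True)
print(sensors.observe(), arm.nose_length)
for n in ("side","top"):
    cv2.imwrite(f"pics/{n}0.png",optics.get_image(n)); print(optics.calibration(n))
E
```

```text
pics
{'clock': 0.0, 'joints': array([ 0.9974,  0.4352,  0.025 ,  1.5741, -0.0116,  1.134 , -0.0751]), 'dq': array([ 0.0004,  0.0004,  0.0006, -0.0005, -0.0019,  0.0002,  0.0021]), 'joint_efforts': array([  0.0004, -66.7846,   0.9851, -31.4465,  -0.0605,   0.0428,
         0.0001]), 'position': array([ 0.2832, -0.5566,  0.2449]), 'ee_rot': array([-3.0535, -0.7322,  0.0008]), 'force': array([ 0.9221,  0.6316, -0.3505]), 'ft_torque': array([-0.0219,  0.0818, -0.0322]), 'gripper_force': 0.0, 'width': 0.9930905856622908} 0.019
{'camera_matrix': array([[462.5286,   0.    , 255.1224],
       [  0.    , 462.5286, 188.6111],
       [  0.    ,   0.    ,   1.    ]]), 'rvec': array([ 0.7501, -2.4858,  1.2635]), 'tvec': array([0.5062, 0.2586, 1.1581])}
{'camera_matrix': array([[379.1003,   0.    , 256.0628],
       [  0.    , 379.1003, 190.1281],
       [  0.    ,   0.    ,   1.    ]]), 'rvec': array([ 2.1814, -2.2004,  0.0874]), 'tvec': array([-0.0084,  0.5947,  1.2657])}
```

View pics/top0.png

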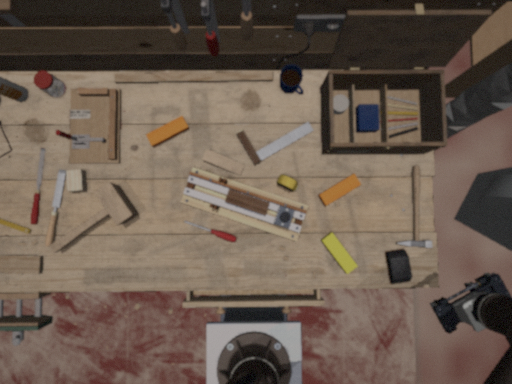

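View pics/side0.png

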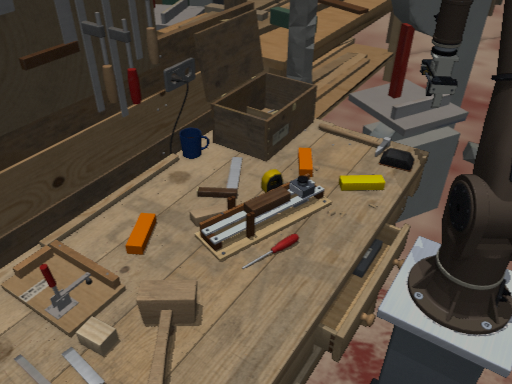

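The top view shows the jig at about (182–308, 170–240). The stop with its black button is near (285, 215), the dark block extends left of it, the tape measure is at (287, 183) and the driver at (220, 235). I'll zoom in.

Run:
```python
import cv2
t=cv2.imread("pics/top0.png")[160:250,175:315]; cv2.imwrite("pics/top0c.png",cv2.resize(t,None,fx=5.7,fy=5.7,interpolation=cv2.INTER_CUBIC))
t=cv2.imread("pics/side0.png")[160:260,190:340]; cv2.imwrite("pics/side0c.png",cv2.resize(t,None,fx=5.3,fy=5.3,interpolation=cv2.INTER_CUBIC))
```

```text
(no output)
```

View pics/top0c.png

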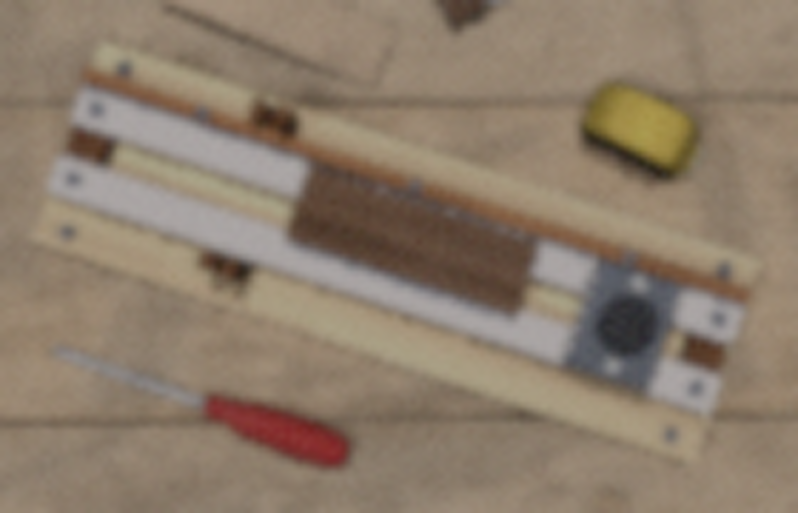

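View pics/side0c.png

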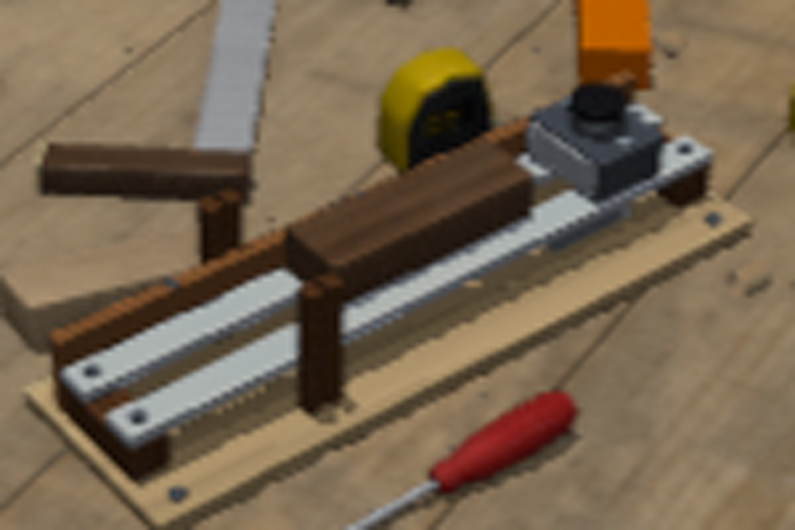

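The crops show the button cap at crop (627, 325), the stop top's corners at about (597,262), (680,285), (645,392) and (568,365), and the block's top from (310,165) to (520,315). The board's corners are at (97,40), (760,262), (700,460) and (38,238). The block sits near the fence, and the +y end of the jig is at image left.

```bash
cat > h.py <<'E'
import cv2,numpy as np
from cell import optics,sensors,arm
np.set_printoptions(precision=4,suppress=True)
def ray(name,uv,z):
    c=optics.calibration(name);R=cv2.Rodrigues(c["rvec"])[0];C=-R.T@c["tvec"]
    p=cv2.undistortPoints(np.array(uv,float).reshape(-1,1,2),c["camera_matrix"],None)[:,0]
    d=np.c_[p,np.ones(len(p))]@R
    return C+d*((z-C[2])/d[:,2])[:,None]
E
python3 - <<'E'
from h import *
def T(l): return (np.array(l,float)+.5)/5.7-.5+[175,160]
def S(l): return (np.array(l,float)+.5)/5.3-.5+[190,160]
b=ray("top",T([(97,40),(760,262),(700,460),(38,238)]),.012); print("board",b,b.mean(0))
u=(b[0]+b[3]-b[1]-b[2]);u/=np.linalg.norm(u); print("y dir",u,"len",np.linalg.norm(b[0]-b[1]),np.linalg.norm(b[3]-b[0]))
o=b.mean(0);x=np.array([u[1],-u[0],0])
J=lambda p:np.c_[(p-o)@x,(p-o)@u]
for n,l,z in(("cap",[(627,325)],.092),("stop",[(597,262),(680,285),(645,392),(568,365)],.0735),("stock",[(310,165),(537,240),(520,315),(290,240)],.074),("rail",[(50,190),(712,412)],.044)):
    p=ray("top",T(l),z);print(n,p,p.mean(0),J(p))
p=ray("side",S([(600,97)]),.092);print("side cap",p,J(p))
p=ray("side",S([(25,395),(165,525),(750,222)]),.012);print("side board",p,J(p))
E
```

```text
board [[ 0.6778  0.2064  0.012 ]
 [ 0.5409 -0.1901  0.012 ]
 [ 0.4236 -0.1522  0.012 ]
 [ 0.559   0.2413  0.012 ]] [0.5503 0.0264 0.012 ]
y dir [0.3258 0.9454 0.    ] len 0.4194530455241802 0.12374052575889352
cap [[ 0.5041 -0.1031  0.092 ]] [ 0.5041 -0.1031  0.092 ] [[-0.0015 -0.1374]]
stop [[ 0.5401 -0.088   0.0735]
 [ 0.5266 -0.1352  0.0735]
 [ 0.4661 -0.1143  0.0735]
 [ 0.4818 -0.0708  0.0735]] [ 0.5036 -0.1021  0.0735] [[ 0.0276 -0.1115]
 [ 0.0301 -0.1605]
 [-0.0338 -0.1605]
 [-0.0332 -0.1142]]
stock [[ 0.5968  0.0751  0.074 ]
 [ 0.5529 -0.054   0.074 ]
 [ 0.5103 -0.0438  0.074 ]
 [ 0.5541  0.0866  0.074 ]] [0.5535 0.016  0.074 ] [[ 0.028   0.0612]
 [ 0.0286 -0.0751]
 [-0.015  -0.0794]
 [-0.0161  0.0582]]
rail [[ 0.5856  0.2284  0.044 ]
 [ 0.4532 -0.1558  0.044 ]] [0.5194 0.0363 0.044 ] [[-0.0325  0.2025]
 [-0.0324 -0.2039]]
side cap [[ 0.5029 -0.1034  0.092 ]] [[-0.0026 -0.1381]]
side board [[ 0.6745  0.2087  0.012 ]
 [ 0.5543  0.2451  0.012 ]
 [ 0.4193 -0.144   0.012 ]] [[ 0.058   0.2128]
 [-0.0675  0.2081]
 [-0.0684 -0.2038]]
```

The jig's origin is at about (0.550, 0.026). Its +y direction is (0.326, 0.945), and the cap is at about (0.504, −0.104). I'll move above the cap with the gripper shut and the closing direction along the jig's x (a turn of +44°).

Request:
arm_command(deltas=[0, 0, 0.09, 0.04, 0.08, -0.01, 0, 0, 0, 0.18, 0.06, 0.12, -0.02, 0, 0, 0, 0.27, 0.08, 0.16, -0.03, 0, 0, 0, 0.36, 0.1, 0.2, -0.04, 0, 0, 0, 0.45, 0.12, 0.24, -0.05, 0, 0, 0, 0.489, 0.14, 0.28, -0.06, 0, 0, 0, 0.489, 0.16, 0.32, -0.07, 0, 0, 0, 0.489, 0.18, 0.36, -0.08, 0, 0, 0, 0.489, 0.2, 0.4, -0.09, 0, 0, 0, 0.489, 0.212, 0.435, -0.1, 0, 0, 0, 0.489, 0.221, 0.453, -0.1, 0, 0, 0, 0.489, 0.221, 0.453, -0.1, 0, 0, 0, 0.489, 0.221, 0.453, -0.1, 0, 0, 0, 0.489, 0.221, 0.453, -0.1, 0], force=20)

```text
clock: 1.5
position: [0.5039, -0.1056, 0.1457]
ee_rot: [2.559, 1.821, -0.001]
force: [-0.4, -0.8, -0.4]
width: 0.003
gripper_force: 0.0
```

Request:
arm_command(deltas=[0, 0, 0, 0, 0, -0.015, 0, 0, 0, 0, 0, 0, -0.028, 0, 0, 0, 0, 0, 0, -0.032, 0, 0, 0, 0, 0, 0, -0.034, 0, 0, 0, 0, 0, 0, -0.036, 0, 0, 0, 0, 0, 0, -0.038, 0, 0, 0, 0, 0, 0, -0.039, 0, 0, 0, 0, 0, 0, -0.04, 0, 0, 0, 0, 0, 0, -0.04, 0])

```text
clock: 2.4
position: [0.5044, -0.1041, 0.106]
ee_rot: [2.558, 1.824, -0.0]
force: [-2.2, 0.0, 5.5]
width: 0.005
gripper_force: 2.8
```

Request:
arm_command(deltas=[0, 0, 0, 0, 0, -0.001, 0, 0, 0, 0, 0, 0, -0.002, 0, 0, 0, 0, 0, 0, -0.003, 0, 0, 0, 0, 0, 0, -0.004, 0, 0, 0, 0, 0, 0, -0.005, 0, 0, 0, 0, 0, 0, -0.006, 0, 0, 0, 0, 0, 0, -0.006, 0])

```text
clock: 3.1
position: [0.5045, -0.1038, 0.1007]
ee_rot: [2.557, 1.824, 0.0]
force: [-5.2, 0.4, 14.4]
width: 0.006
gripper_force: 7.0
```

Request:
arm_command(deltas=[0, 0, 0, 0.001, 0.002, 0, 0, 0, 0, 0, 0.002, 0.005, 0, 0, 0, 0, 0, 0.003, 0.008, 0, 0, 0, 0, 0, 0.004, 0.011, 0, 0, 0, 0, 0, 0.005, 0.015, 0, 0, 0, 0, 0, 0.006, 0.018, 0, 0, 0, 0, 0, 0.007, 0.021, 0, 0, 0, 0, 0, 0.008, 0.024, 0, 0, 0, 0, 0, 0.009, 0.027, 0, 0, 0, 0, 0, 0.01, 0.03, 0, 0, 0, 0, 0, 0.01, 0.03, 0])

```text
schema error: expected a multiple of 7 numbers
```

Run:
```python
from h import *
t=optics.get_image("side")[150:240,230:350]; cv2.imwrite("pics/s1.png",cv2.resize(t,None,fx=6,fy=6,interpolation=cv2.INTER_CUBIC))
```

```text
(no output)
```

View pics/s1.png

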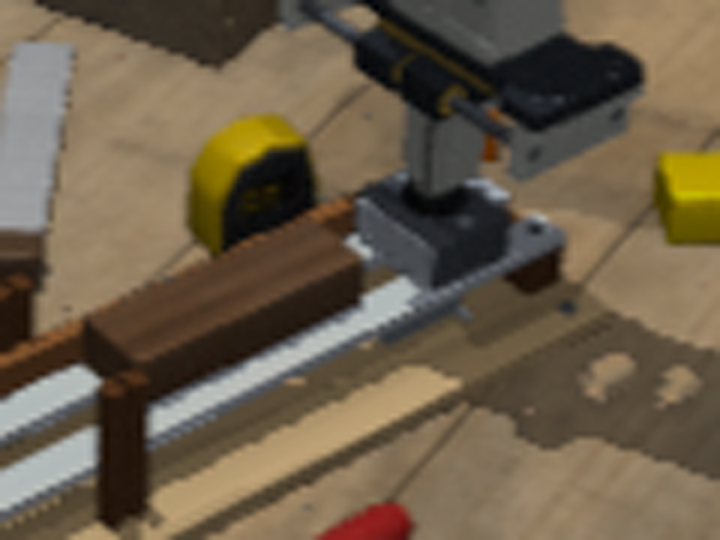

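The picture was taken before any drawing, because that move was refused for a bad row. It shows the shut fingers centred on the button at about (435, 200), the stop unmoved and a gap still ahead of the block at about (365, 240). I'll resend the drawing move.

Request:
arm_command(deltas=[0, 0, 0, 0.001, 0.002, 0, 0, 0, 0, 0, 0.002, 0.005, 0, 0, 0, 0, 0, 0.003, 0.008, 0, 0, 0, 0, 0, 0.004, 0.011, 0, 0, 0, 0, 0, 0.005, 0.015, 0, 0, 0, 0, 0, 0.006, 0.018, 0, 0, 0, 0, 0, 0.007, 0.021, 0, 0, 0, 0, 0, 0.008, 0.024, 0, 0, 0, 0, 0, 0.009, 0.027, 0, 0, 0, 0, 0, 0.01, 0.03, 0, 0, 0, 0, 0, 0.01, 0.03, 0, 0])

```text
clock: 4.25
position: [0.5151, -0.0731, 0.1007]
ee_rot: [2.557, 1.825, 0.002]
force: [-4.3, 2.2, 12.3]
width: 0.003
gripper_force: 6.0
```

Run:
```python
from h import *
t=optics.get_image("side")[150:240,230:350]; cv2.imwrite("pics/s2.png",cv2.resize(t,None,fx=6,fy=6,interpolation=cv2.INTER_CUBIC))
```

```text
(no output)
```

View pics/s2.png

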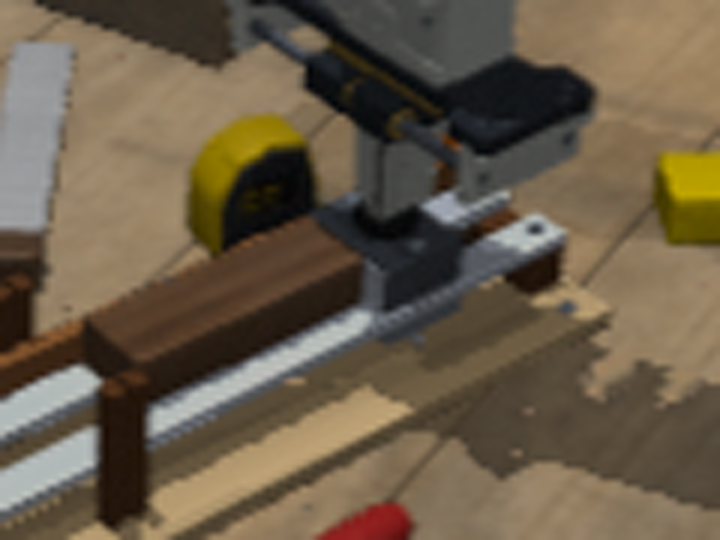

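The stop moved about 32 mm with the button held down and now nearly touches the block. The fingers are still centred on the cap at about (385, 215). Next I'll lift off and go behind the rear face.

Request:
arm_command(deltas=[0, 0, 0, 0, 0, 0.004, 0, 0, 0, 0, 0, 0, 0.01, 0, 0, 0, 0, 0, 0, 0.025, 0, 0, 0, 0, 0, 0, 0.03, 0, 0, 0, 0, -0.006, -0.018, 0.03, 0, 0, 0, 0, -0.012, -0.036, 0.03, 0, 0, 0, 0, -0.0155, -0.0455, 0.03, 0, 0, 0, 0, -0.0155, -0.0455, 0.03, 0, 0, 0, 0, -0.0155, -0.0455, 0.01, 0, 0, 0, 0, -0.0155, -0.0455, -0.01, 0, 0, 0, 0, -0.0155, -0.0455, -0.02, 0, 0, 0, 0, -0.0155, -0.0455, -0.0255, 0, 0, 0, 0, -0.0155, -0.0455, -0.0255, 0])

```text
clock: 5.6
position: [0.4989, -0.119, 0.0738]
ee_rot: [-2.557, -1.824, 0.001]
force: [0.4, 0.4, -0.2]
width: 0.006
gripper_force: 0.0
```

Run:
```python
from h import *
t=optics.get_image("side")[150:240,230:350]; cv2.imwrite("pics/s3.png",cv2.resize(t,None,fx=6,fy=6,interpolation=cv2.INTER_CUBIC))
s=sensors.observe();print(s['clock'],s['position'],s['force'])
```

```text
5.65 [ 0.4993 -0.1192  0.0744] [ 0.6955 -0.5254  0.1554]
```

View pics/s3.png

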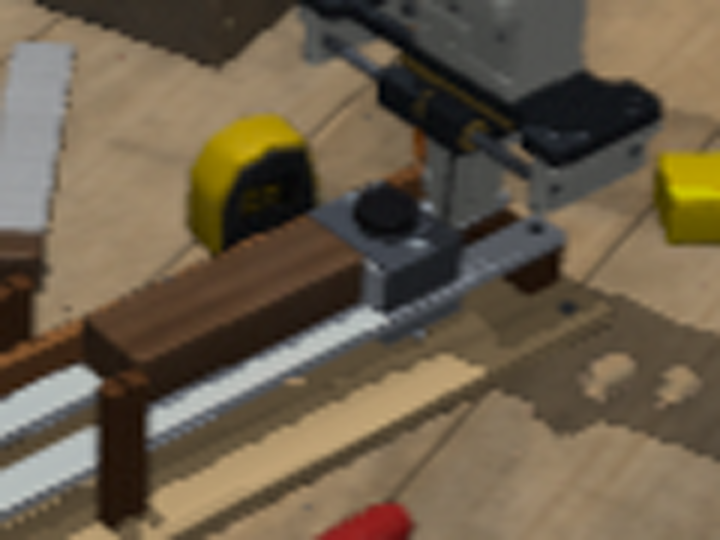

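The button is riding low, the fingers are upright behind the rear face at about (460, 190), and the block touches or nearly touches the stop. Now I'll push gently, stopping short of the notch range.

Request:
arm_command(deltas=[0, 0, 0, 0.001, 0.0029, 0, 0, 0, 0, 0, 0.002, 0.0058, 0, 0, 0, 0, 0, 0.003, 0.0087, 0, 0, 0, 0, 0, 0.004, 0.0116, 0, 0, 0, 0, 0, 0.005, 0.0145, 0, 0, 0, 0, 0, 0.006, 0.0174, 0, 0, 0, 0, 0, 0.007, 0.0203, 0, 0, 0, 0, 0, 0.008, 0.0232, 0, 0, 0, 0, 0, 0.009, 0.0261, 0, 0, 0, 0, 0, 0.01, 0.029, 0, 0, 0, 0, 0, 0.011, 0.0319, 0, 0, 0, 0, 0, 0.012, 0.0348, 0, 0, 0, 0, 0, 0.013, 0.0377, 0, 0, 0, 0, 0, 0.014, 0.0406, 0, 0, 0, 0, 0, 0.015, 0.0435, 0, 0, 0, 0, 0, 0.016, 0.0464, 0, 0, 0, 0, 0, 0.017, 0.0493, 0, 0, 0, 0, 0, 0.018, 0.0522, 0, 0])

```text
clock: 7.45
position: [0.5171, -0.0673, 0.0743]
ee_rot: [2.558, 1.823, 0.0]
force: [-0.8, -4.8, 3.0]
width: 0.006
gripper_force: 2.4
```

Request:
arm_command(deltas=[0, 0, 0, 0.0006, 0.0016, 0, 0, 0, 0, 0, 0.0011, 0.0032, 0, 0, 0, 0, 0, 0.0016, 0.0047, 0, 0, 0, 0, 0, 0.0022, 0.0063, 0, 0])

```text
clock: 7.85
position: [0.5193, -0.061, 0.0742]
ee_rot: [2.558, 1.824, 0.0]
force: [-0.3, -5.0, 3.2]
width: 0.007
gripper_force: 2.1
```

Request:
arm_command(deltas=[0, 0, 0, 0.0006, 0.0016, 0, 0, 0, 0, 0, 0.0011, 0.0032, 0, 0, 0, 0, 0, 0.0016, 0.0047, 0, 0])

```text
clock: 8.15
position: [0.521, -0.0562, 0.0743]
ee_rot: [2.558, 1.824, 0.0]
force: [-0.2, -4.5, 2.3]
width: 0.002
gripper_force: 2.1
```

s is about 87 mm and still sliding freely. Continuing in small steps.

Request:
arm_command(deltas=[0, 0, 0, 0.0006, 0.0016, 0, 0, 0, 0, 0, 0.0011, 0.0032, 0, 0, 0, 0, 0, 0.0016, 0.0047, 0, 0])

```text
clock: 8.45
position: [0.5226, -0.0515, 0.0743]
ee_rot: [2.558, 1.824, 0.0]
force: [0.5, -5.2, 1.7]
width: 0.005
gripper_force: 2.2
```

Request:
arm_command(deltas=[0, 0, 0, 0.0006, 0.0016, 0, 0, 0, 0, 0, 0.0011, 0.0032, 0, 0, 0, 0, 0, 0.0016, 0.0047, 0, 0])

```text
clock: 8.75
position: [0.5241, -0.0468, 0.0742]
ee_rot: [2.558, 1.824, 0.0]
force: [0.1, -6.0, 0.4]
width: 0.005
gripper_force: 2.1
```

Request:
arm_command(deltas=[0, 0, 0, 0.0006, 0.0016, 0, 0, 0, 0, 0, 0.0011, 0.0032, 0, 0, 0, 0, 0, 0.0016, 0.0047, 0, 0])

```text
clock: 9.05
position: [0.5257, -0.0421, 0.0742]
ee_rot: [2.558, 1.824, 0.0]
force: [2.2, -4.6, 0.2]
width: 0.003
gripper_force: 2.0
```

Request:
arm_command(deltas=[0, 0, 0, 0.0006, 0.0016, 0, 0, 0, 0, 0, 0.0011, 0.0032, 0, 0, 0, 0, 0, 0.0016, 0.0047, 0, 0])

```text
clock: 9.35
position: [0.5271, -0.0371, 0.0741]
ee_rot: [-2.557, -1.824, -0.0]
force: [-0.2, -0.5, -0.5]
width: 0.007
gripper_force: 0.3
```

The push force vanished at s ≈ 107 mm, which may be the snap. I'll look.

Run:
```python
from h import *
t=optics.get_image("side")[150:240,210:330]; cv2.imwrite("pics/s4.png",cv2.resize(t,None,fx=6,fy=6,interpolation=cv2.INTER_CUBIC))
s=sensors.observe();print(s['clock'],s['position'],s['force'])
```

```text
9.4 [ 0.527  -0.0363  0.0741] [-0.7616  1.3005  0.4079]
```

View pics/s4.png

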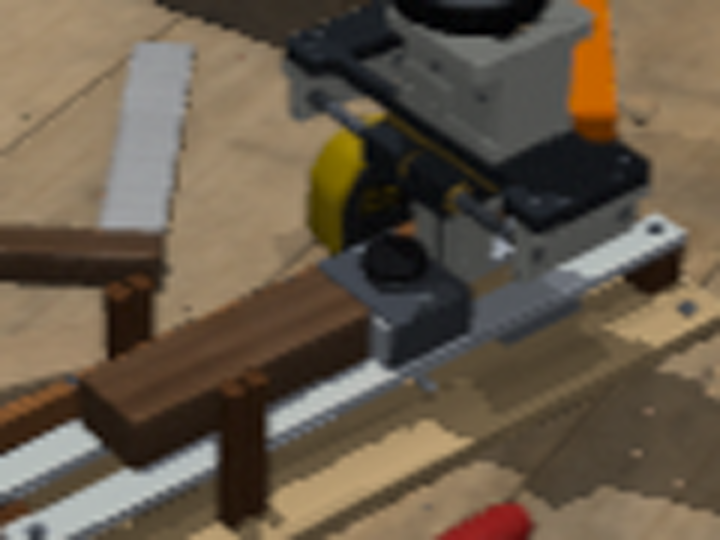

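The picture shows the stop against the block. The cap is at about (395, 260), but I can't tell its height. I'll probe gently: if it's locked, force will build without motion.

Request:
arm_command(deltas=[0, 0, 0, 0.0003, 0.001, 0, 0, 0, 0, 0, 0.0006, 0.0019, 0, 0])

```text
clock: 9.6
position: [0.5273, -0.0348, 0.0741]
ee_rot: [-2.556, -1.824, 0.001]
force: [-1.6, -1.9, 0.5]
width: 0.008
gripper_force: 0.8
```

Request:
arm_command(deltas=[0, 0, 0, 0.0003, 0.001, 0, 0, 0, 0, 0, 0.0006, 0.0019, 0, 0])

```text
clock: 9.8
position: [0.5277, -0.0338, 0.074]
ee_rot: [-2.558, -1.824, 0.002]
force: [-2.5, -1.3, -0.8]
width: 0.004
gripper_force: 1.1
```

Request:
arm_command(deltas=[0, 0, 0, 0.0003, 0.001, 0, 0, 0, 0, 0, 0.0006, 0.0019, 0, 0])

```text
clock: 10.0
position: [0.5286, -0.0319, 0.0741]
ee_rot: [-2.558, -1.824, 0.001]
force: [-1.5, -1.6, -0.1]
width: 0.004
gripper_force: 1.0
```

Request:
arm_command(deltas=[0, 0, 0, 0.0003, 0.001, 0, 0, 0, 0, 0, 0.0006, 0.0019, 0, 0])

```text
clock: 10.2
position: [0.5295, -0.0299, 0.0742]
ee_rot: [-2.558, -1.824, 0.0]
force: [-2.6, -2.0, -0.8]
width: 0.007
gripper_force: 1.8
```

```bash
cat > cap.py <<'E'
from h import *
o=np.array([.5503,.0264,0]);u=np.array([.3258,.9454,0]);x=np.array([.9454,-.3258,0])
def cap(img,off,xj=-.002):   # img raw-scale crop; cap ellipse = darkest blob; returns jig y, z
    g=img.max(2); best=None
    n,l,st,c=cv2.connectedComponentsWithStats((g<45).astype(np.uint8))
    r=[(tuple(c[i]+off),st[i][4],st[i][:4]) for i in range(1,n) if 15<st[i][4]<400]
    for uv,a,bb in r:
        k=optics.calibration("side");R=cv2.Rodrigues(k["rvec"])[0];C=-R.T@k["tvec"]
        p=cv2.undistortPoints(np.array(uv).reshape(1,1,2),k["camera_matrix"],None)[0,0];d=R.T@np.r_[p,1]
        t=(xj-(C-o)@x)/(d@x);P=C+t*d
        print(np.round(uv,2),a,bb,"s",round((P-o)@u+.14,4),"z",round(P[2],4))
E
python3 - <<'E'
from cap import *
raw=optics.get_image("side");cv2.imwrite("pics/raw5.png",raw)
print("up");i=cv2.imread("pics/side0.png");cap(i[165:195,280:325],(280,165))
for n,o_ in(("s3",(230,150)),("s4",(210,150))):
    i=cv2.resize(cv2.imread(f"pics/{n}.png"),(120,90),interpolation=cv2.INTER_AREA)
    print(n);cap(i[20:60,50:90],(o_[0]+50,o_[1]+20))
print("now");cap(raw[165:210,255:310],(255,165))
cv2.imwrite("pics/s5.png",cv2.resize(raw[165:210,250:310],None,fx=12,fy=12,interpolation=cv2.INTER_CUBIC))
E
```

```text
up
[280.5  180.35] 20 [ 0 10  3 11] s 0.0908 z 0.1204
[302.47 180.32] 90 [17 11 12 11] s 0.0019 z 0.0827
[308.62 191.12] 60 [23 21 12  9] s -0.0291 z 0.0282
s3
[303.76 171.89] 38 [18  0 11  7] s -0.0007 z 0.1125
[315.5  171.74] 34 [30  0 10  6] s -0.0513 z 0.0924
[280.55 180.7 ] 20 [ 0  5  3 11] s 0.0905 z 0.1191
[294.06 185.22] 80 [ 9 11 11  9] s 0.0355 z 0.079
[302.29 193.58] 91 [14 15 21 17] s -0.0022 z 0.0307
[317.24 195.71] 21 [34 23  6  6] s -0.0708 z -0.0088
[284.45 199.27] 55 [ 0 25 10 10] s 0.0712 z 0.0425
s4
[266.34 207.29] 41 [ 0 34 11  6] s 0.1411 z 0.0453
now
[264.61 207.71] 31 [ 3 40 11  5] s 0.1476 z 0.0468
```

View pics/s5.png

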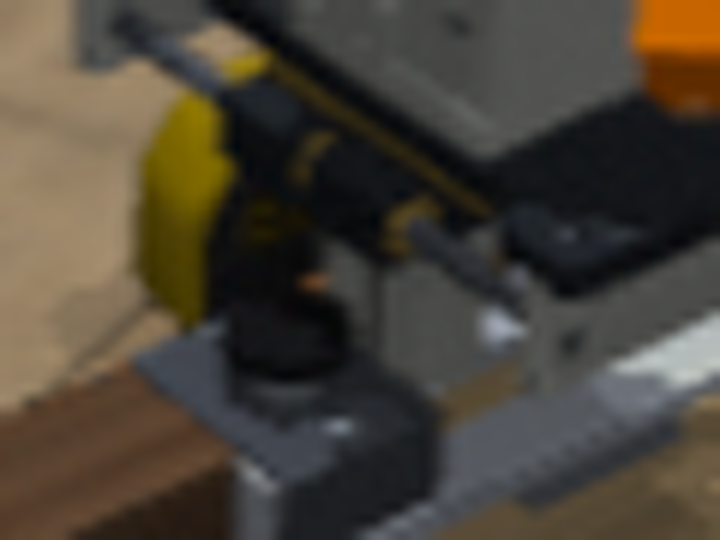

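Run:
```python
from cap import *
import cap as m
def f(img,off,th):
    g=img.max(2).astype(int)
    mk=(g<th).astype(np.uint8)
    n,l,st,c=cv2.connectedComponentsWithStats(mk)
    return [(np.round(c[i]+off,2),st[i]) for i in range(1,n) if 30<st[i][4]<200]
raw=cv2.imread("pics/raw5.png")
for n,i,off in(("s3",cv2.resize(cv2.imread("pics/s3.png"),(120,90),interpolation=cv2.INTER_AREA)[25:50,50:80],(280,175)),("s4",cv2.resize(cv2.imread("pics/s4.png"),(120,90),interpolation=cv2.INTER_AREA)[35:55,55:80],(265,185)),("now",raw[182:208,260:290],(260,182))):
    for th in(25,30,35,40): print(n,th,f(i,off,th))
```

```text
s3 25 [(array([293.88, 185.29]), array([ 9,  7, 10,  7, 49], dtype=int32))]
s3 30 [(array([293.95, 185.05]), array([ 9,  6, 10,  8, 62], dtype=int32))]
s3 35 [(array([293.93, 185.21]), array([ 9,  6, 11,  9, 70], dtype=int32)), (array([299.91, 195.94]), array([15, 17, 11,  8, 32], dtype=int32))]
s3 40 [(array([294.05, 185.18]), array([ 9,  6, 11,  9, 76], dtype=int32)), (array([301.25, 194.59]), array([15, 13, 15, 12, 63], dtype=int32))]
s4 25 [(array([273.87, 190.57]), array([  2,   0,  14,  12, 106], dtype=int32))]
s4 30 [(array([273.83, 190.45]), array([  2,   0,  15,  12, 117], dtype=int32))]
s4 35 [(array([273.91, 190.78]), array([  2,   0,  15,  13, 129], dtype=int32))]
s4 40 [(array([274.27, 191.17]), array([  2,   0,  18,  13, 143], dtype=int32)), (array([283.81, 202.31]), array([13, 13, 10,  7, 36], dtype=int32))]
now 25 [(array([273.27, 188.46]), array([  7,   0,  15,  15, 140], dtype=int32))]
now 30 [(array([273.28, 188.57]), array([  7,   0,  16,  15, 157], dtype=int32))]
now 35 [(array([273.33, 188.51]), array([  7,   0,  16,  15, 169], dtype=int32))]
now 40 []
```

The grey stem is visible under the cap at (285, 385), so the button has risen and snapped into the notch. The block still lies against the stop. I'll back off and lift away.

Request:
arm_command(deltas=[0, 0, 0, -0.002, -0.006, 0, 0, 0, 0, 0, -0.006, -0.018, 0, 0, 0, 0, 0, -0.008, -0.024, 0.01, 0, 0, 0, 0, -0.008, -0.024, 0.05, 0, 0, 0, 0, -0.008, -0.06, 0.1, 0, 0, 0, 0, -0.008, -0.1, 0.13, 0, 0, 0, 0, -0.03, -0.14, 0.15, 0, 0, 0, 0, -0.05, -0.18, 0.15, 0, 0, 0, 0, -0.06, -0.2, 0.15, 0, 0, 0, 0, -0.06, -0.2, 0.15, 0])

```text
clock: 11.25
position: [0.467, -0.2352, 0.2254]
ee_rot: [2.563, 1.812, -0.002]
force: [0.3, -0.5, 0.7]
width: 0.001
gripper_force: 0.0
```

Run:
```python
from cap import *
t=optics.get_image("top");s=optics.get_image("side");cv2.imwrite("pics/topE.png",t);cv2.imwrite("pics/sideE.png",s)
cap(s[180:205,260:290],(260,180))
a=cv2.resize(t[165:245,180:310],(780,480),interpolation=cv2.INTER_CUBIC)
b=cv2.resize(s[180:215,220:300],(274,120),interpolation=cv2.INTER_CUBIC)
a=np.vstack([a,np.pad(b,((0,0),(0,780-274),(0,0)))]);cv2.imwrite("pics/E.png",a)
```

```text
[273.42 187.94] 210 [ 7  0 16 20] s 0.1166 z 0.1046
[282.2 202.8] 25 [17 20  9  5] s 0.0795 z 0.033
```

View pics/E.png

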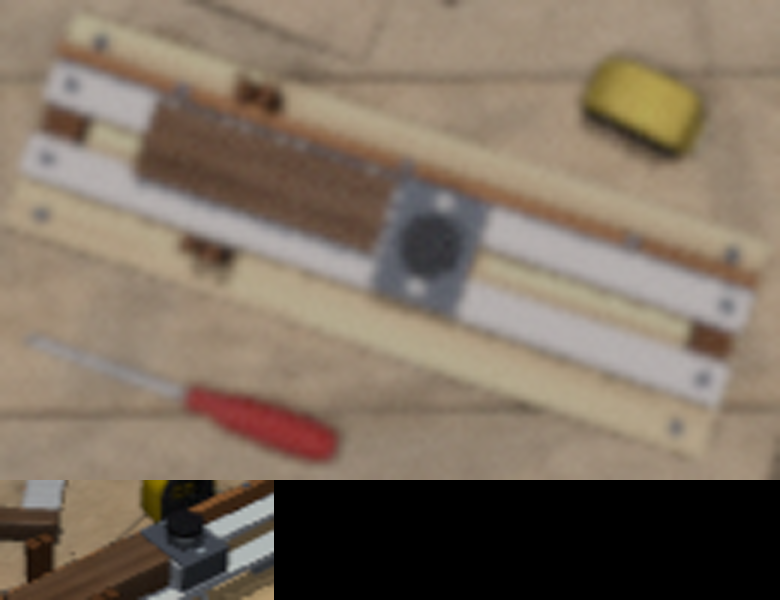

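The top view shows the block straight and flush against the stop, near the fence, with the tape measure and driver undisturbed. The inset shows the stem under the raised cap at about (185, 527). One quick height check before handing in.

Run:
```python
from cap import *
def tri(a,b):
    M=[]
    for n in("top","side"):
        k=optics.calibration(n);M.append(k["camera_matrix"]@np.c_[cv2.Rodrigues(k["rvec"])[0],k["tvec"]])
    X=cv2.triangulatePoints(M[0],M[1],np.array(a,float),np.array(b,float))[:,0];X=X[:3]/X[3]
    return X,"x",(X-o)@x,"s",(X-o)@u+.14
print(tri((284.6,216.6),(302.8,177.9)))
print(tri((250.9,205.0),(273.7,192.4)))
def f(l):return (np.array(l,float)+.5)/6-.5+[180,165]
p=ray("top",f([(160,97),(398,172),(374,250),(137,173)]),.074);print("stock",np.c_[(p-o)@x,(p-o)@u])
p=ray("top",f([(404,178),(378,287)]),.0735);print("stop front",np.c_[(p-o)@x,(p-o)@u])
```

```text
(array([ 0.5035, -0.1035,  0.0917]), 'x', np.float64(-0.00195369603027992), 's', np.float64(0.001962177659311032))
(array([0.5411, 0.0035, 0.0877]), 'x', np.float64(-0.0012559813180249694), 's', np.float64(0.11538307531412674))
stock [[ 0.0286  0.1394]
 [ 0.031   0.004 ]
 [-0.0131  0.0028]
 [-0.0143  0.1377]]
stop front [[ 0.029  -0.0001]
 [-0.0313 -0.0056]]
```

The camera can't settle the button's height to within 3 mm, so I'll feel the lock with a gentle push from behind. Pushing onward is harmless if it is only riding.

Request:
arm_command(deltas=[0, 0, 0, 0.01, 0.02, 0, 0, 0, 0, 0, 0.03, 0.06, 0, 0, 0, 0, 0, 0.052, 0.1, -0.02, 0, 0, 0, 0, 0.052, 0.14, -0.05, 0, 0, 0, 0, 0.052, 0.176, -0.1, 0, 0, 0, 0, 0.052, 0.176, -0.13, 0, 0, 0, 0, 0.052, 0.176, -0.145, 0, 0, 0, 0, 0.052, 0.176, -0.15, 0, 0, 0, 0, 0.052, 0.176, -0.15, 0, 0, 0, 0, 0.054, 0.182, -0.15, 0, 0, 0, 0, 0.056, 0.188, -0.15, 0, 0, 0, 0, 0.058, 0.194, -0.15, 0, 0, 0, 0, 0.059, 0.197, -0.15, 0, 0, 0, 0, 0.0597, 0.199, -0.15, 0, 0, 0, 0, 0.06, 0.2, -0.15, 0, 0, 0, 0, 0.06, 0.2, -0.15, 0])

```text
clock: 12.95
position: [0.5295, -0.0301, 0.0742]
ee_rot: [2.558, 1.823, -0.0]
force: [-0.5, 0.1, 0.3]
width: 0.005
gripper_force: 0.0
```

Request:
arm_command(deltas=[0, 0, 0, 0.0003, 0.001, 0, 0, 0, 0, 0, 0.0006, 0.0019, 0, 0])

```text
clock: 13.15
position: [0.5297, -0.0295, 0.0742]
ee_rot: [2.559, 1.822, -0.003]
force: [-2.5, -7.6, 5.6]
width: 0.003
gripper_force: 3.7
```

Request:
arm_command(deltas=[0, 0, 0, 0.0003, 0.001, 0, 0, 0, 0, 0, 0.0003, 0.001, 0, 0])

```text
clock: 13.35
position: [0.5298, -0.0292, 0.0742]
ee_rot: [2.559, 1.821, -0.004]
force: [-3.0, -8.0, 4.1]
width: 0.005
gripper_force: 3.9
```

Request:
arm_command(deltas=[0, 0, 0, 0.0003, 0.001, 0, 0, 0, 0, 0, 0.0005, 0.0015, 0, 0])

```text
clock: 13.55
position: [0.5299, -0.029, 0.0742]
ee_rot: [2.559, 1.819, -0.006]
force: [-4.3, -12.0, 6.8]
width: 0.007
gripper_force: 6.4
```

The force climbs to 12–13 N, well above the 2–5 N drag, and the stop doesn't move. It is locked. Backing away now.

Request:
arm_command(deltas=[0, 0, 0, -0.001, -0.004, 0, 0, 0, 0, 0, -0.003, -0.01, 0, 0, 0, 0, 0, -0.008, -0.024, 0, 0, 0, 0, 0, -0.009, -0.028, 0.01, 0, 0, 0, 0, -0.009, -0.028, 0.05, 0, 0, 0, 0, -0.009, -0.06, 0.1, 0, 0, 0, 0, -0.009, -0.1, 0.13, 0, 0, 0, 0, -0.03, -0.14, 0.15, 0, 0, 0, 0, -0.05, -0.18, 0.15, 0, 0, 0, 0, -0.06, -0.2, 0.15, 0, 0, 0, 0, -0.06, -0.2, 0.15, 0])

```text
clock: 14.65
position: [0.4686, -0.2302, 0.2252]
ee_rot: [2.563, 1.814, -0.002]
force: [0.8, 0.6, 0.2]
width: 0.005
gripper_force: 0.0
```

Run:
```python
from h import *
a=cv2.imread("pics/topE.png");b=optics.get_image("top")
print(cv2.absdiff(a,b)[165:245,180:310].max(), sensors.observe()['force']); print(arm.sign_off())
```

```text
34 [ 1.3519  0.0027 -0.0783]
the job is handed in; nothing more can be done
None
```

I handed the job in at about 15 s: the stop is locked in the second notch about 114 mm on (it held against a 12–13 N push), with the block straight and up against it and the arm clear; the sign-off gave no verdict.

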